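# Clear the lacquer finishing slab

### The job

Clear the finishing slab: first put every tin and jar that stands on it upright into the crate, one to a cell, leaving the white-lidded jar that is already in there where it is. Then take the scraper block and wipe all the loose chips off the slab into the chip tray at its end, without touching the chips with the fingers, and stand the scraper back on the middle of its green mat, lengthwise. Leave the other things on the bench alone.

Things in the scene. Friction and masses are not known exactly. Their poses are not given: they have to be found in the camera images.
- tin1: upright closed steel lacquer tin with a white paper label, 56 mm diameter, 110 mm tall, 0.2 to 0.45 kg; origin at the centre of its underside, z up its axis. To be stored in the crate; may be absent
- tin2: upright closed steel lacquer tin with a blue label, 56 mm diameter, 110 mm tall, 0.2 to 0.45 kg; origin at the centre of its underside, z up its axis. To be stored in the crate; may be absent
- tin3: upright closed steel lacquer tin with a green label, 56 mm diameter, 110 mm tall, 0.2 to 0.45 kg; origin at the centre of its underside, z up its axis. To be stored in the crate; may be absent
- jar1: upright closed amber glass jar with a red lid, 56 mm diameter all the way up (body and lid alike), 105 mm tall, 0.17 to 0.35 kg; origin at the centre of its underside, z up its axis. To be stored in the crate; may be absent
- jar2: upright closed green glass jar with a black lid, 56 mm diameter all the way up (body and lid alike), 105 mm tall, 0.17 to 0.35 kg; origin at the centre of its underside, z up its axis. To be stored in the crate; may be absent
- stored1: clear glass jar with a white lid, 56 mm diameter, 105 mm tall, already standing in one cell of the crate and to stay there; origin at the centre of its underside. Exactly one of stored1 and stored2 is present
- stored2: clear glass jar with a white lid, 56 mm diameter, 105 mm tall, already standing in one cell of the crate and to stay there; origin at the centre of its underside. Exactly one of stored1 and stored2 is present
- crate: fixed open plywood crate, 177 (x) x 261 (y) x 60 mm tall, with 9 mm walls and dividers and a 5 mm floor, divided into 2 (x) x 3 (y) cells about 75 mm square inside, their centres at x = +-42 mm and y = -84, 0, 84 mm in its frame; origin under its centre, at table height
- slab: fixed pale stone slab on which tins, jars and chips stand; origin on the table under its centre, z up. Its top, 40 mm above the table, spans x +-98 mm and y +-130 mm. Dark wooden lips, 8 mm thick, along both long sides (outside x = +-98) stand 12 mm above the top; the ends (y = +130 and -130) have no lip. The chip tray adjoins the end y = -130
- slab_tray (a point): centre of the floor of the fixed aluminium chip tray, 4 mm above the table, at x = 0, y = -170 mm in the slab's frame. Inside it spans y -130 to -210 mm and x +-98 mm; its rim is 30 mm above the table, below the slab's top, so things pushed over that end of the slab drop in
- chip1: loose dark wood chip lying on the slab, 28 x 22 x 10 mm, 12 g; origin at the centre of its underside (as first laid). May be absent
- chip2: loose black horn chip lying on the slab, 28 x 22 x 10 mm, 12 g; origin at the centre of its underside (as first laid). May be absent
- chip3: loose dark wood chip lying on the slab, 28 x 22 x 10 mm, 12 g; origin at the centre of its underside (as first laid). May be absent
- chip4: loose black horn chip lying on the slab, 28 x 22 x 10 mm, 12 g; origin at the centre of its underside (as first laid). May be absent
- chip5: loose dark wood chip lying on the slab, 28 x 22 x 10 mm, 12 g; origin at the centre of its underside (as first laid). May be absent
- scraper: scraper block, 0.3 kg: a base 160 (x) x 50 (y) x 25 mm tall, orange with a black rubber sole, and in its middle a wooden upright grip 90 (x) x 22 (y) mm, from 25 to 80 mm above the sole; origin at the centre of its sole, z up. Stands on its sole on the rest; hold it by the grip across its 22 mm and push with its long side
- rest: rest for the scraper: a flat green mat with a black border, under 1 mm thick, 200 (x) x 90 (y) mm, fixed to the table; origin at its centre, on the table; the scraper stands on its middle, lengthwise along x (either way round)
- paper_cup: bystander: white paper cup, 74 mm wide, 85 mm tall; leave it where it is
- bowl1: bystander: white china bowl, 80 mm wide, 28 mm tall; leave it where it is
- bowl2: bystander: white china bowl, 72 mm wide, 26 mm tall; leave it where it is
- brush: bystander: brush lying flat, 170 mm long; leave it where it is
- horn_handle: bystander: black horn handle blank lying flat, 110 x 24 x 18 mm; leave it where it is

How it is judged:
By the outcome, as a careful person would: the job done as asked, in the order asked, and still so for the second after the job is handed in, with the robot touching nothing.
Of tin1, tin2, tin3, jar1, jar2 only 4 to 5 are there at a start; the rules pass over those that are not, and their reading is None.
Of chip1, chip2, chip3, chip4, chip5 only 3 to 5 are there at a start; the rules pass over those that are not, and their reading is None.
Of stored1, stored2 only 1 to 1 are there at a start; the rules pass over those that are not, and their reading is None.
At some moment in a run one of chip1, chip2, chip3, chip4, chip5, scraper may be knocked a few centimetres aside while the robot is not near it.
Once in a run the grip may slacken for a moment while it holds something.
It also fails if it takes over 210 s, if anything falls off the work surface, if the arm or the gripper's body presses on something with over 40 N, if the wrist force passes 120 N, or if a joint passes its speed limit or range.

### The arm

A 6-joint arm with a two-finger parallel gripper is mounted at the origin on the work surface. World frame = base frame: x ahead of the robot, y to its left, z up, the work surface at z = 0. Lengths are in m, angles in rad, forces in N, time in s.
With the tool pointing down it reaches from about 0.275 to 0.775 m from the base axis. Payload 14.6 kg.
Tool frame: the origin (TCP) lies midway between the tips of the shut fingers; the grasp point (between the pads) lies ctrl.grip_depth behind it (ctrl.grip_depth is the distance from the TCP to the grasp point, in m); z points along the fingers, y is the line along which they close (so a half turn about z gives the same grasp; the last joint's range is limited). The gripper opens to 85 mm and grips with 20 to 120 N. Pads are 22 mm wide; open, the fingers measure 114 mm over their backs; the gripper's body (76 mm by 85 mm) begins 54 mm behind the grasp point. The pads swing forward as they close: fully open they stand 13 mm farther back than shut.
Start: joints at [-1.383, 0.263, -0.048, 1.259, 0, 1.415], TCP at [0.176, -0.494, 0.231] pointing down, gripper open.
Joint ranges: [-2.65, 2.65], [-0.89, 1.7], [-1.18, 1.37], [-2.13, 2.11], [-1.35, 1.29], [-3.14, 3.14]. Speed limits (rad/s): [1.89, 1.89, 2.57, 2.79, 3.14, 3.14].

### API

Orientations are given as a rotation vector (axis times angle).
In Python, from station import ctrl, snapshot, ticket, nets gives the robot as it stands.
- The arm moves only by the tool carry_out, never from a script. Its argument "targets" is a list of rows, each an object with "hand": the opening, from 0 (shut) to 1 (fully open); "slide": the shift along the tool's x, y, z in m, a list of three; "twist": the turn, a rotation vector about the tool's x, y, z in degrees, a list of three. In form: [{"hand": hand, "slide": [tx, ty, tz], "twist": [rx, ry, rz]}, ...]. A call has 1 to 12 rows; each row shifts and turns the commanded pose from where the row before left it, along the tool's axes as they then stand; what a row does not reach is not made up. A row lasts 1/8 s, in which the tool goes at most 62.5 mm and 10.7 degrees, less where a joint would pass 70% of its speed; a pose out of reach is approached as far as the arm can. A call with a gripper value outside its range is refused whole. The fingers move at their own pace and stop on an object; "grip_force" is the grip in N (left out, the last holds). Time passes only in rows, so rows that do not move let the fingers close. It gives the time, the measured TCP pose, the force, the opening and the grip force at its end, in the units of the state.
- ctrl.get_obs(): the state, without advancing time (a new reading comes with each control period).
- snapshot(name): name is "scene" or "top"; returns a dict with "img" (480x640x3 uint8, red, green, blue), "range_z" (480x640 float32, m along the optical axis (not along the pixel's ray), 0 where there is no reading), "fx", "fy", "cx", "cy" (pixels), "k1" (the pictures are not rectified: a ray, as slopes to the right and down, at radius r is drawn at 1 + k1 r^2 times it, then the intrinsics apply), "position" and "attitude" of the camera in the world. Camera axes: x right, y up, looking along -z (the intrinsics and any distortion apply to the point x, -y, -z); pixel columns grow to the right and rows downward; lengths in m; the calibration is good to about 2 mm. A picture is of the moment at which its call begins.
- ticket.sign_off(): hands the job in; it is judged then, once.
Trained networks look in a picture, given as the dict that the camera call returned (one of the last four; its "shot" number tells which), for a name from the list of things; names that differ only in an ending like _2 or _b are one class to them, and where a whole thing is asked for, a point or a joint stands for the part that bears it (a point fixed in the world has none). Each returns a list of dicts, best first, with "score" (0 to 1); they miss things now and then, are a little off and sometimes report something else, mostly with a low value. They report only what shows in the picture. A call takes as long as a camera call.
- nets.boxes_of(thing, picture): "pixel" ([row, column] in pixels, amid what is visible of it).
- nets.place_of(thing, picture): "pixel" ([row, column] in pixels: a listed point, or the origin of a listed thing).
The state is a dict: "t": time; "joint_pos": joint angles; "qd": joint speeds; "tau": joint torques, N m; "tool_pos": TCP position; "orientation": TCP orientation; "wrist_force": force on the tool from outside, world axes, zero at the start; "moment": the same for the moment, N m; "grip_width": finger opening in m; "gripper_force": force on a finger pad.
Only numpy, scipy, OpenCV 4.12 (cv2) and the standard library are available. Lean on these libraries where they do the work, as an engineer would, in place of code of your own. Each camera call takes 0.05 s, during which the arm holds its last target. There are 200 camera calls.

## Working session

There is one attempt and no reset: what is moved stays moved. The work goes in short steps, Python scripts to look and compute and a tool call to move; the robot and the scene stay as the last step left them, time stands still between calls to the robot, and variables do not carry over. Pictures are saved under pics/ and viewed, at most 14 in all, crops included, and the job is handed in when it is done.

Besides the shell and the picture viewer there is one more tool, called after "Emit:" in YAML: its name, and indented under it one key for each argument. carry_out: Moves the arm, as the interface text tells. Its arguments: {"type":"object","properties":{"targets":{"type":"array","items":{"type":"object","properties":{"hand":{"type":"number"},"slide":{"type":"array","items":{"type":"number"}},"twist":{"type":"array","items":{"type":"number"}}}}},"grip_force":{"type":"number"}},"required":["targets"]}

```bash
mkdir -p pics; ls
cat > h.py <<'E'
import numpy as np, cv2
from scipy.spatial.transform import Rotation as R
from station import ctrl, snapshot, ticket, nets
def att(c):
    a=np.array(c["attitude"],float)
    return a if a.shape==(3,3) else (R.from_rotvec(a).as_matrix() if a.size==3 else R.from_quat(a).as_matrix())
def ray(c,px):
    u=(px[1]-c["cx"])/c["fx"]; v=(px[0]-c["cy"])/c["fy"]
    x,y=u,v
    for _ in range(10):
        s=1+c["k1"]*(x*x+y*y); x,y=u/s,v/s
    return att(c)@np.array([x,-y,-1.0])
def at_z(c,px,z):
    d=ray(c,px); p=np.array(c["position"]); return p+d*(z-p[2])/d[2]
def at_d(c,px):
    return np.array(c["position"])+ray(c,px)*float(c["range_z"][int(px[0]),int(px[1])])
def cloud(c):
    v,u=np.mgrid[0:480,0:640]; U=(u-c["cx"])/c["fx"];V=(v-c["cy"])/c["fy"];x,y=U,V
    for _ in range(10):
        s=1+c["k1"]*(x*x+y*y); x,y=U/s,V/s
    d=np.stack([x,-y,-np.ones_like(x)],-1)@att(c).T
    return np.array(c["position"])+d*c["range_z"][...,None]
def save(c,n): cv2.imwrite("pics/"+n,c["img"][:,:,::-1])
E
python3 - <<'E'
from h import *
o=ctrl.get_obs(); print(o["t"],o["tool_pos"],o["orientation"],o["grip_width"],ctrl.grip_depth)
for n in("scene","top"):
    c=snapshot(n); save(c,n+"0.png"); print(n,{k:c[k] for k in c if k not in("img","range_z")})
E
```

```text
pics
0.0 [ 0.17641616 -0.4941801   0.23082775] [-3.09451931e+00 -5.35612683e-01 -8.46806116e-06] 0.08519803044898366 0.0187
scene {'fx': 446.2595302809888, 'fy': 446.2595302809888, 'cx': 320.6844861087645, 'cy': 247.282186862316, 'k1': -0.10613263346235893, 'position': array([ 1.22273436, -0.31225787,  0.63627395]), 'attitude': array([0.7990739 , 0.5313365 , 1.03980365]), 'shot': 1}
top {'fx': 506.5022007417588, 'fy': 506.5022007417588, 'cx': 318.2083618434327, 'cy': 238.71510647912444, 'k1': 0.04953326124258508, 'position': array([ 0.40504829, -0.03616806,  1.08718014]), 'attitude': array([ 0.11900653, -0.1010926 , -1.57322884]), 'shot': 2}
```

View pics/top0.png

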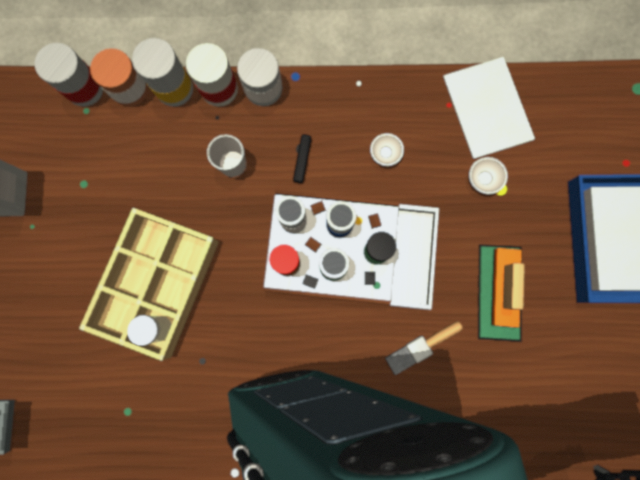

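View pics/scene0.png

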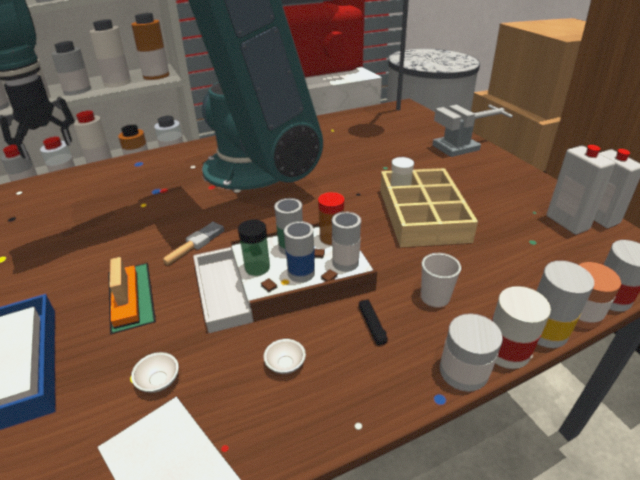

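Run:
```python
from h import *
c=snapshot("top")
Z=dict(crate=0,slab=0.0,slab_tray=.004,scraper=0,rest=0,horn_handle=0)
for n in "tin1 tin2 tin3 jar1 jar2 stored1 stored2 crate slab slab_tray chip1 chip2 scraper rest".split():
    for r in nets.place_of(n,c)[:5]:
        if r["score"]>.3: print(n,round(r["score"],2),np.round(r["pixel"]),at_z(c,r["pixel"],Z.get(n,.04)).round(3))
```

```text
tin1 0.87 [225. 338.] [ 0.581 -0.065  0.04 ]
tin1 0.6 [220. 295.] [0.593 0.023 0.04 ]
tin2 0.87 [225. 338.] [ 0.581 -0.065  0.04 ]
tin2 0.6 [220. 295.] [0.593 0.023 0.04 ]
tin3 0.87 [225. 338.] [ 0.581 -0.065  0.04 ]
tin3 0.6 [220. 295.] [0.593 0.023 0.04 ]
jar1 0.82 [262. 290.] [0.505 0.034 0.04 ]
jar1 0.72 [255. 374.] [ 0.519 -0.141  0.04 ]
jar2 0.82 [262. 290.] [0.505 0.034 0.04 ]
jar2 0.72 [255. 374.] [ 0.519 -0.141  0.04 ]
stored1 0.73 [327. 160.] [0.374 0.298 0.04 ]
stored2 0.73 [327. 160.] [0.374 0.298 0.04 ]
crate 0.67 [284. 155.] [0.464 0.325 0.   ]
crate 0.49 [349. 422.] [ 0.325 -0.24   0.   ]
slab 0.81 [247. 331.] [ 0.54  -0.053  0.   ]
slab_tray 0.64 [258. 407.] [ 0.515 -0.214  0.004]
slab_tray 0.33 [224. 339.] [ 0.59  -0.069  0.004]
chip1 0.62 [275. 368.] [ 0.476 -0.127  0.04 ]
chip1 0.6 [281. 311.] [ 0.464 -0.009  0.04 ]
chip1 0.56 [207. 317.] [ 0.621 -0.022  0.04 ]
chip1 0.53 [244. 314.] [ 0.542 -0.017  0.04 ]
chip1 0.5 [220. 375.] [ 0.591 -0.144  0.04 ]
chip2 0.62 [275. 368.] [ 0.476 -0.127  0.04 ]
chip2 0.6 [281. 311.] [ 0.464 -0.009  0.04 ]
chip2 0.56 [207. 317.] [ 0.621 -0.022  0.04 ]
chip2 0.53 [244. 314.] [ 0.542 -0.017  0.04 ]
chip2 0.5 [220. 375.] [ 0.591 -0.144  0.04 ]
scraper 0.93 [289. 504.] [ 0.448 -0.416  0.   ]
rest 0.55 [293. 495.] [ 0.441 -0.398  0.   ]
```

The top view shows five containers on the slab: tins at (290,213), (341,219) and (334,264), the red jar at (285,260) and the black jar at (380,247). There are five chips, and the stored jar stands in the crate at (142,331). The scraper is on its mat at (500,290). Next I'll measure these from the depth images.

```bash
cat >> h.py <<'E'
def rect(P,a=None):
    (x,y),(w,h),a=cv2.minAreaRect((P[:,:2]*1000).astype(np.float32)); 
    return np.round([x,y,w,h,a],1)
def tops(c,zlo,zhi,lim):
    P=cloud(c); m=(P[...,2]>zlo)&(P[...,2]<zhi)&(P[...,0]>lim[0])&(P[...,0]<lim[1])&(P[...,1]>lim[2])&(P[...,1]<lim[3])
    m=cv2.morphologyEx(m.astype(np.uint8),cv2.MORPH_OPEN,np.ones((3,3),np.uint8))
    n,l,s,_=cv2.connectedComponentsWithStats(m); out=[]
    for i in range(1,n):
        if s[i,4]<60: continue
        Q=P[l==i]; (x,y),r=cv2.minEnclosingCircle((Q[:,:2]*1000).astype(np.float32))
        out.append((s[i,4],np.round([x,y,r],1),np.round(np.median(Q,0),4),c["img"][l==i].mean(0).round()))
    return out
E
python3 - <<'E'
from h import *
c=snapshot("top"); P=cloud(c)
for t in tops(c,.13,.165,(.38,.7,-.2,.12)): print(t)
print("stored"); 
for t in tops(c,.09,.13,(.3,.65,.2,.5)): print(t)
def reg(zl,zh,x0,x1,y0,y1):
    m=(P[...,2]>zl)&(P[...,2]<zh)&(P[...,0]>x0)&(P[...,0]<x1)&(P[...,1]>y0)&(P[...,1]<y1); return P[m]
print("crate",rect(reg(.05,.07,.3,.65,.16,.5)),np.median(reg(.05,.07,.3,.65,.16,.5)[:,2]))
print("slab",rect(reg(.03,.062,.38,.7,-.17,.09)),np.median(reg(.03,.05,.38,.7,-.2,.09)[:,2]))
print("tray rim+slab",rect(reg(.025,.062,.38,.7,-.3,.09)))
print("grip",rect(reg(.07,.09,.3,.6,-.55,-.33)),"base",rect(reg(.018,.032,.3,.6,-.55,-.33)))
im=cv2.cvtColor(c["img"],cv2.COLOR_RGB2HSV); g=(im[...,0]>50)&(im[...,0]<85)&(im[...,1]>90)&(P[...,1]<-.33)&(P[...,1]>-.5)&(P[...,0]>.3)&(P[...,0]<.58)
print("green",g.sum(),rect(P[g]))
E
```

```text
(np.int32(715), array([591.8,  27.1,  28. ]), array([0.5899, 0.0269, 0.1528]), array([152., 155., 151.]))
(np.int32(717), array([581.4, -68.9,  28. ]), array([ 0.5796, -0.0687,  0.1529]), array([152., 155., 149.]))
(np.int32(713), array([ 524.5, -143.7,   27.8]), array([ 0.5234, -0.1429,  0.147 ]), array([71., 71., 68.]))
(np.int32(699), array([501.3,  38.8,  27.9]), array([0.5001, 0.0383, 0.1469]), array([227.,  88.,  78.]))
(np.int32(712), array([492.6, -54.8,  27.9]), array([ 0.4914, -0.0547,  0.1529]), array([155., 159., 156.]))
stored
(np.int32(776), array([370.4, 309. ,  28.8]), array([0.3704, 0.3063, 0.1114]), array([215., 218., 218.]))
crate [463.5 321.4 181.5 261.7  68.9] 0.06116342572224953
slab [537.2 -51.6 259.  212.8  83.8] 0.042124344298692495
tray rim+slab [551.6 -97.1 345.7 251.6  83.6]
grip [ 451.9 -413.7   23.6   90.5   85.1] base [ 452.5 -413.8   51.7  161.2   85.6]
green 1389 [ 441.9 -404.    81.2  191.3   87.4]
```

Emit:
carry_out:
  targets:
    - {"hand": 0.85,"slide": [0,0,0],"twist": [0,0,-10]}
    - {"hand": 0.85,"slide": [0,0,0],"twist": [0,0,-10]}
    - {"hand": 0.85,"slide": [0,0,0],"twist": [0,0,-10]}
    - {"hand": 0.85,"slide": [0,0,0],"twist": [0,0,-10]}
    - {"hand": 0.85,"slide": [0,0,0],"twist": [0,0,-10]}
    - {"hand": 0.85,"slide": [0,0,0],"twist": [0,0,-10]}
    - {"hand": 0.85,"slide": [0,0,0],"twist": [0,0,-10]}
    - {"hand": 0.85,"slide": [0,0,0],"twist": [0,0,-10]}
    - {"hand": 0.85,"slide": [0,0,0],"twist": [0,0,-10]}
  grip_force: 60

```text
t: 2.02
tool_pos: [0.1765, -0.4945, 0.2313]
orientation: [1.803, 2.573, 0.0]
wrist_force: [0.1, 1.2, -0.4]
grip_width: 0.0724
gripper_force: 0.0
```

```bash
cat > to.py <<'E'
# usage: to.py x y z [x y z ...] : successive tool-axis slides from the present pose (yaw unchanged)
import sys
from h import *
o=ctrl.get_obs(); p=np.array(o["tool_pos"]); M=R.from_rotvec(o["orientation"]).as_matrix()
print("t",round(o["t"],2),"p",p.round(4),"x-axis deg",np.degrees(np.arctan2(M[1,0],M[0,0])).round(2),"tilt",M[:,2].round(3),"w",round(o["grip_width"],4),"F",np.round(o["wrist_force"],1),"gf",round(float(np.max(o["gripper_force"])),1))
a=list(map(float,sys.argv[1:]))
for i in range(0,len(a),3):
    q=np.array(a[i:i+3]); d=M.T@(q-p); n=int(np.ceil(np.linalg.norm(d)/.06)); print(q,(d*1000).round(1),"rows",n,(d/n*1000).round(1)); p=q
E
python3 to.py .5005 .0385 .215  .5005 .0385 .098  .5005 .0385 .145 .557 .330 .145 .557 .330 .064
```

```text
t 2.02 p [ 0.1765 -0.4945  0.2313] x-axis deg 109.97 tilt [ 0. -0. -1.] w 0.0724 F [ 0.1  1.2 -0.4] gf 0.0
[0.5005 0.0385 0.215 ] [390.3 486.6  16.3] rows 11 [35.5 44.2  1.5]
[0.5005 0.0385 0.098 ] [  0.  -0. 117.] rows 2 [ 0.  -0.  58.5]
[0.5005 0.0385 0.145 ] [ -0.   0. -47.] rows 1 [ -0.   0. -47.]
[0.557 0.33  0.145] [254.7 152.6  -0. ] rows 5 [50.9 30.5 -0. ]
[0.557 0.33  0.064] [ 0. -0. 81.] rows 2 [ 0.  -0.  40.5]
```

Emit:
carry_out:
  targets:
    - {"hand": 0.9,"slide": [0.0325,0.0406,0.0012],"twist": [0,0,0]}
    - {"hand": 0.9,"slide": [0.0325,0.0406,0.0012],"twist": [0,0,0]}
    - {"hand": 0.9,"slide": [0.0325,0.0406,0.0012],"twist": [0,0,0]}
    - {"hand": 0.9,"slide": [0.0325,0.0406,0.0012],"twist": [0,0,0]}
    - {"hand": 0.9,"slide": [0.0325,0.0406,0.0012],"twist": [0,0,0]}
    - {"hand": 0.9,"slide": [0.0325,0.0406,0.0012],"twist": [0,0,0]}
    - {"hand": 0.9,"slide": [0.0325,0.0406,0.0012],"twist": [0,0,0]}
    - {"hand": 0.9,"slide": [0.0325,0.0406,0.0012],"twist": [0,0,0]}
    - {"hand": 0.9,"slide": [0.0325,0.0406,0.0012],"twist": [0,0,0]}
    - {"hand": 0.9,"slide": [0.0325,0.0406,0.0012],"twist": [0,0,0]}
    - {"hand": 0.9,"slide": [0.0325,0.0406,0.0012],"twist": [0,0,0]}
    - {"hand": 0.9,"slide": [0.0325,0.0406,0.0012],"twist": [0,0,0]}

```text
t: 3.52
tool_pos: [0.505, 0.0383, 0.217]
orientation: [1.809, 2.568, 0.0]
wrist_force: [0.7, -0.5, 0.2]
grip_width: 0.0772
gripper_force: 0.0
```

```bash
python3 to.py .5005 .0385 .215
```

```text
t 3.52 p [0.505  0.0383 0.217 ] x-axis deg 109.65 tilt [ 0. -0. -1.] w 0.0772 F [ 0.7 -0.5  0.2] gf 0.0
[0.5005 0.0385 0.215 ] [ 1.7 -4.2  2. ] rows 1 [ 1.7 -4.2  2. ]
```

Emit:
carry_out:
  targets:
    - {"hand": 0.9,"slide": [0,0,0.045],"twist": [0,0,0]}
    - {"hand": 0.9,"slide": [0,0,0],"twist": [0,0,0]}

```text
t: 3.78
tool_pos: [0.5025, 0.0371, 0.1699]
orientation: [-1.806, -2.565, 0.004]
wrist_force: [-0.6, -0.3, 0.8]
grip_width: 0.0769
gripper_force: 0.0
```

```bash
python3 - <<'E'
from h import *
c=snapshot("top")
for t in tops(c,.13,.165,(.38,.7,-.2,.12)): print(t)
E
python3 to.py .5005 .0385 .098
```

```text
(np.int32(712), array([581.4, -68.9,  28.1]), array([ 0.5794, -0.0686,  0.1528]), array([149., 152., 146.]))
(np.int32(709), array([ 524.5, -143.5,   27.8]), array([ 0.5234, -0.1431,  0.147 ]), array([73., 72., 69.]))
(np.int32(712), array([492.3, -55. ,  28. ]), array([ 0.4914, -0.0548,  0.1529]), array([100., 101.,  95.]))
t 3.83 p [0.5034 0.0366 0.1718] x-axis deg 109.64 tilt [-0.002  0.    -1.   ] w 0.0773 F [ 0.8 -0.3  0.2] gf 0.0
[0.5005 0.0385 0.098 ] [ 2.7 -2.  73.8] rows 2 [ 1.3 -1.  36.9]
```

Emit:
carry_out:
  targets:
    - {"hand": 0.9,"slide": [0.002,-0.002,0.036],"twist": [0,0,0]}
    - {"hand": 0.9,"slide": [0,0,0.036],"twist": [0,0,0]}
    - {"hand": 0.9,"slide": [0,0,0],"twist": [0,0,0]}
    - {"hand": 0.3,"slide": [0,0,0],"twist": [0,0,0]}
    - {"hand": 0.3,"slide": [0,0,0],"twist": [0,0,0]}
    - {"hand": 0.3,"slide": [0,0,0],"twist": [0,0,0]}
    - {"hand": 0.3,"slide": [0,0,0],"twist": [0,0,0]}
    - {"hand": 0.3,"slide": [0,0,0],"twist": [0,0,0]}
    - {"hand": 0.3,"slide": [0,0,-0.025],"twist": [0,0,0]}
    - {"hand": 0.3,"slide": [0,0,-0.025],"twist": [0,0,0]}

```text
t: 5.08
tool_pos: [0.502, 0.0377, 0.1521]
orientation: [1.81, 2.567, 0.001]
wrist_force: [1.0, 0.0, -2.6]
grip_width: 0.0548
gripper_force: 63.9
```

```bash
python3 to.py .557 .330 .148 .557 .330 .066
```

```text
t 5.08 p [0.502  0.0377 0.1521] x-axis deg 109.63 tilt [ 0.001 -0.    -1.   ] w 0.0548 F [ 1.   0.  -2.6] gf 63.9
[0.557 0.33  0.148] [256.9 150.    4.2] rows 5 [51.4 30.   0.8]
[0.557 0.33  0.066] [ 0.  -0.1 82. ] rows 2 [ 0.  -0.1 41. ]
```

Emit:
carry_out:
  targets:
    - {"hand": 0.3,"slide": [0.043,0.025,0],"twist": [0,0,0]}
    - {"hand": 0.3,"slide": [0.043,0.025,0],"twist": [0,0,0]}
    - {"hand": 0.3,"slide": [0.043,0.025,0],"twist": [0,0,0]}
    - {"hand": 0.3,"slide": [0.043,0.025,0],"twist": [0,0,0]}
    - {"hand": 0.3,"slide": [0.043,0.025,0],"twist": [0,0,0]}
    - {"hand": 0.3,"slide": [0.043,0.025,0],"twist": [0,0,0]}
    - {"hand": 0.3,"slide": [0,0,0],"twist": [0,0,0]}
    - {"hand": 0.3,"slide": [0,0,0],"twist": [0,0,0]}

```text
t: 6.08
tool_pos: [0.5563, 0.3311, 0.1508]
orientation: [1.809, 2.568, 0.001]
wrist_force: [-0.8, -0.7, -2.0]
grip_width: 0.0551
gripper_force: 64.5
```

```bash
python3 to.py .557 .330 .067
```

```text
t 6.08 p [0.5563 0.3311 0.1508] x-axis deg 109.65 tilt [ 0.001  0.    -1.   ] w 0.0551 F [-0.8 -0.7 -2. ] gf 64.5
[0.557 0.33  0.067] [-1.2  0.2 83.8] rows 2 [-0.6  0.1 41.9]
```

Emit:
carry_out:
  targets:
    - {"hand": 0.3,"slide": [0,0,0.04],"twist": [0,0,0]}
    - {"hand": 0.3,"slide": [0,0,0.03],"twist": [0,0,0]}
    - {"hand": 0.3,"slide": [0,0,0.013],"twist": [0,0,0]}
    - {"hand": 0.3,"slide": [0,0,0],"twist": [0,0,0]}
    - {"hand": 0.8,"slide": [0,0,0],"twist": [0,0,0]}
    - {"hand": 0.8,"slide": [0,0,0],"twist": [0,0,0]}
    - {"hand": 0.8,"slide": [0,0,0],"twist": [0,0,0]}
    - {"hand": 0.8,"slide": [0,0,-0.05],"twist": [0,0,0]}
    - {"hand": 0.8,"slide": [0,0,-0.06],"twist": [0,0,0]}
    - {"hand": 0.9,"slide": [0,0,-0.02],"twist": [0,0,0]}

```text
t: 7.32
tool_pos: [0.5572, 0.3317, 0.2008]
orientation: [1.808, 2.566, 0.007]
wrist_force: [0.9, 0.5, -1.0]
grip_width: 0.0772
gripper_force: 0.0
```

```bash
python3 - <<'E'
from h import *
c=snapshot("top")
for t in tops(c,.09,.165,(.3,.7,-.2,.5)): print(t)
E
python3 to.py .591 .027 .190 .591 .027 .103
```

```text
(np.int32(824), array([591.5,  27. ,  28.2]), array([0.5874, 0.0251, 0.1525]), array([148., 151., 146.]))
(np.int32(800), array([580.8, -68.8,  28.2]), array([ 0.576 , -0.0686,  0.1526]), array([144., 148., 143.]))
(np.int32(715), array([554.4, 332.5,  28.5]), array([0.5539, 0.3291, 0.1114]), array([191.,  52.,  43.]))
(np.int32(757), array([ 524.4, -143.8,   27.8]), array([ 0.523 , -0.142 ,  0.1467]), array([71., 71., 68.]))
(np.int32(751), array([492.2, -54.6,  28.1]), array([ 0.4911, -0.0546,  0.1527]), array([156., 160., 157.]))
(np.int32(778), array([369.8, 308.7,  28.7]), array([0.3704, 0.3062, 0.1114]), array([217., 220., 219.]))
t 7.38 p [0.5574 0.3318 0.2018] x-axis deg 109.64 tilt [ 0.005  0.002 -1.   ] w 0.0766 F [-0.1 -0.1  2.3] gf 0.0
[0.591 0.027 0.19 ] [-298.3  -70.9   11.3] rows 6 [-49.7 -11.8   1.9]
[0.591 0.027 0.103] [-0.  -0.5 87. ] rows 2 [-0.  -0.3 43.5]
```

Emit:
carry_out:
  targets:
    - {"hand": 0.9,"slide": [-0.05,-0.012,0.002],"twist": [0,0,0]}
    - {"hand": 0.9,"slide": [-0.05,-0.012,0.002],"twist": [0,0,0]}
    - {"hand": 0.9,"slide": [-0.05,-0.012,0.002],"twist": [0,0,0]}
    - {"hand": 0.9,"slide": [-0.05,-0.012,0.002],"twist": [0,0,0]}
    - {"hand": 0.9,"slide": [-0.05,-0.012,0.002],"twist": [0,0,0]}
    - {"hand": 0.9,"slide": [-0.048,-0.011,0.001],"twist": [0,0,0]}
    - {"hand": 0.9,"slide": [0,0,0],"twist": [0,0,0]}
    - {"hand": 0.9,"slide": [0,0,0],"twist": [0,0,0]}

```text
t: 8.38
tool_pos: [0.5893, 0.0269, 0.1855]
orientation: [-1.81, -2.567, 0.0]
wrist_force: [1.2, -0.3, -0.4]
grip_width: 0.0767
gripper_force: 0.0
```

```bash
python3 to.py .591 .027 .103
```

```text
t 8.38 p [0.5893 0.0269 0.1855] x-axis deg 109.62 tilt [-0.001  0.    -1.   ] w 0.0767 F [ 1.2 -0.3 -0.4] gf 0.0
[0.591 0.027 0.103] [-0.5  1.7 82.5] rows 2 [-0.3  0.8 41.2]
```

Emit:
carry_out:
  targets:
    - {"hand": 0.9,"slide": [0,0.001,0.041],"twist": [0,0,0]}
    - {"hand": 0.9,"slide": [0,0,0.041],"twist": [0,0,0]}
    - {"hand": 0.9,"slide": [0,0,0],"twist": [0,0,0]}
    - {"hand": 0.3,"slide": [0,0,0],"twist": [0,0,0]}
    - {"hand": 0.3,"slide": [0,0,0],"twist": [0,0,0]}
    - {"hand": 0.3,"slide": [0,0,0],"twist": [0,0,0]}
    - {"hand": 0.3,"slide": [0,0,0],"twist": [0,0,0]}
    - {"hand": 0.3,"slide": [0,0,0],"twist": [0,0,0]}
    - {"hand": 0.3,"slide": [0,0,-0.025],"twist": [0,0,0]}
    - {"hand": 0.3,"slide": [0,0,-0.025],"twist": [0,0,0]}

```text
t: 9.62
tool_pos: [0.5906, 0.0271, 0.1555]
orientation: [1.81, 2.567, 0.001]
wrist_force: [0.6, -0.8, -3.5]
grip_width: 0.0549
gripper_force: 64.3
```

```bash
python3 to.py .478 .360 .155 .478 .360 .068
```

```text
t 9.62 p [0.5906 0.0271 0.1555] x-axis deg 109.65 tilt [ 0.001 -0.    -1.   ] w 0.0549 F [ 0.6 -0.8 -3.5] gf 64.3
[0.478 0.36  0.155] [351.4   5.9   0.4] rows 6 [58.6  1.   0.1]
[0.478 0.36  0.068] [ 0.  -0.1 87. ] rows 2 [ 0.  -0.  43.5]
```

Emit:
carry_out:
  targets:
    - {"hand": 0.3,"slide": [0.0578,-0.0033,0],"twist": [0,0,0]}
    - {"hand": 0.3,"slide": [0.0578,-0.0033,0],"twist": [0,0,0]}
    - {"hand": 0.3,"slide": [0.0578,-0.0033,0],"twist": [0,0,0]}
    - {"hand": 0.3,"slide": [0.0578,-0.0033,0],"twist": [0,0,0]}
    - {"hand": 0.3,"slide": [0.06,0.0095,0],"twist": [0,0,0]}
    - {"hand": 0.3,"slide": [0.06,0.0095,0],"twist": [0,0,0]}
    - {"hand": 0.3,"slide": [0,0,0],"twist": [0,0,0]}
    - {"hand": 0.3,"slide": [0,0,0],"twist": [0,0,0]}

```text
t: 10.62
tool_pos: [0.4779, 0.3599, 0.1545]
orientation: [1.809, 2.568, 0.001]
wrist_force: [-0.2, 0.8, -2.4]
grip_width: 0.0552
gripper_force: 64.8
```

```bash
python3 to.py .478 .360 .071
```

```text
t 10.62 p [0.4779 0.3599 0.1545] x-axis deg 109.68 tilt [ 0.001  0.    -1.   ] w 0.0552 F [-0.2  0.8 -2.4] gf 64.8
[0.478 0.36  0.071] [ 0.1  0.1 83.5] rows 2 [ 0.   0.  41.7]
```

Emit:
carry_out:
  targets:
    - {"hand": 0.3,"slide": [0,0,0.04],"twist": [0,0,0]}
    - {"hand": 0.3,"slide": [0,0,0.03],"twist": [0,0,0]}
    - {"hand": 0.3,"slide": [0,0,0.013],"twist": [0,0,0]}
    - {"hand": 0.3,"slide": [0,0,0],"twist": [0,0,0]}
    - {"hand": 0.8,"slide": [0,0,0],"twist": [0,0,0]}
    - {"hand": 0.8,"slide": [0,0,0],"twist": [0,0,0]}
    - {"hand": 0.8,"slide": [0,0,0],"twist": [0,0,0]}
    - {"hand": 0.8,"slide": [0,0,-0.05],"twist": [0,0,0]}
    - {"hand": 0.8,"slide": [0,0,-0.06],"twist": [0,0,0]}
    - {"hand": 0.9,"slide": [0,0,-0.02],"twist": [0,0,0]}

```text
t: 11.88
tool_pos: [0.4788, 0.3603, 0.2046]
orientation: [1.809, 2.566, 0.007]
wrist_force: [0.7, 0.8, -0.0]
grip_width: 0.0769
gripper_force: 0.0
```

```bash
python3 to.py .4915 -.055 .190
```

```text
t 11.88 p [0.4788 0.3603 0.2046] x-axis deg 109.65 tilt [ 0.004  0.002 -1.   ] w 0.0769 F [ 0.7  0.8 -0. ] gf 0.0
[ 0.4915 -0.055   0.19  ] [-395.4 -127.8   13.7] rows 7 [-56.5 -18.3   2. ]
```

Emit:
carry_out:
  targets:
    - {"hand": 0.9,"slide": [-0.0494,-0.016,0.0017],"twist": [0,0,0]}
    - {"hand": 0.9,"slide": [-0.0494,-0.016,0.0017],"twist": [0,0,0]}
    - {"hand": 0.9,"slide": [-0.0494,-0.016,0.0017],"twist": [0,0,0]}
    - {"hand": 0.9,"slide": [-0.0494,-0.016,0.0017],"twist": [0,0,0]}
    - {"hand": 0.9,"slide": [-0.0494,-0.016,0.0017],"twist": [0,0,0]}
    - {"hand": 0.9,"slide": [-0.0494,-0.016,0.0017],"twist": [0,0,0]}
    - {"hand": 0.9,"slide": [-0.0494,-0.016,0.0017],"twist": [0,0,0]}
    - {"hand": 0.9,"slide": [-0.0494,-0.016,0.0017],"twist": [0,0,0]}
    - {"hand": 0.9,"slide": [0,0,0],"twist": [0,0,0]}
    - {"hand": 0.9,"slide": [0,0,0],"twist": [0,0,0]}

```text
t: 13.12
tool_pos: [0.4901, -0.0553, 0.1874]
orientation: [-1.811, -2.567, -0.0]
wrist_force: [-0.2, 0.4, -0.0]
grip_width: 0.0769
gripper_force: 0.0
```

```bash
python3 to.py .4915 -.055 .104
```

```text
t 13.12 p [ 0.4901 -0.0553  0.1874] x-axis deg 109.61 tilt [-0.  0. -1.] w 0.0769 F [-0.2  0.4 -0. ] gf 0.0
[ 0.4915 -0.055   0.104 ] [-0.2  1.4 83.4] rows 2 [-0.1  0.7 41.7]
```

Emit:
carry_out:
  targets:
    - {"hand": 0.9,"slide": [0,0.001,0.041],"twist": [0,0,0]}
    - {"hand": 0.9,"slide": [0,0,0.042],"twist": [0,0,0]}
    - {"hand": 0.9,"slide": [0,0,0],"twist": [0,0,0]}
    - {"hand": 0.3,"slide": [0,0,0],"twist": [0,0,0]}
    - {"hand": 0.3,"slide": [0,0,0],"twist": [0,0,0]}
    - {"hand": 0.3,"slide": [0,0,0],"twist": [0,0,0]}
    - {"hand": 0.3,"slide": [0,0,0],"twist": [0,0,0]}
    - {"hand": 0.3,"slide": [0,0,0],"twist": [0,0,0]}
    - {"hand": 0.3,"slide": [0,0,-0.025],"twist": [0,0,0]}
    - {"hand": 0.3,"slide": [0,0,-0.025],"twist": [0,0,0]}

```text
t: 14.38
tool_pos: [0.4915, -0.0551, 0.1564]
orientation: [1.809, 2.567, 0.001]
wrist_force: [-0.7, -0.3, -1.7]
grip_width: 0.0553
gripper_force: 64.2
```

```bash
python3 to.py .448 .282 .155
```

```text
t 14.38 p [ 0.4915 -0.0551  0.1564] x-axis deg 109.65 tilt [ 0.001 -0.    -1.   ] w 0.0553 F [-0.7 -0.3 -1.7] gf 64.2
[0.448 0.282 0.155] [332.   72.4   1.2] rows 6 [55.3 12.1  0.2]
```

```bash
python3 to.py .400 .390 .205
```

```text
t 14.38 p [ 0.4915 -0.0551  0.1564] x-axis deg 109.65 tilt [ 0.001 -0.    -1.   ] w 0.0553 F [-0.7 -0.3 -1.7] gf 64.2
[0.4   0.39  0.205] [449.8  63.6 -48.9] rows 8 [56.2  8.  -6.1]
```

Emit:
carry_out:
  targets:
    - {"hand": 0.3,"slide": [0.05,0.007,-0.0163],"twist": [0,0,0]}
    - {"hand": 0.3,"slide": [0.05,0.007,-0.0163],"twist": [0,0,0]}
    - {"hand": 0.3,"slide": [0.05,0.007,-0.0163],"twist": [0,0,0]}
    - {"hand": 0.3,"slide": [0.05,0.007,0],"twist": [0,0,0]}
    - {"hand": 0.3,"slide": [0.05,0.007,0],"twist": [0,0,0]}
    - {"hand": 0.3,"slide": [0.05,0.007,0],"twist": [0,0,0]}
    - {"hand": 0.3,"slide": [0.05,0.007,0],"twist": [0,0,0]}
    - {"hand": 0.3,"slide": [0.05,0.007,0],"twist": [0,0,0]}
    - {"hand": 0.3,"slide": [0.05,0.007,0],"twist": [0,0,0]}
    - {"hand": 0.3,"slide": [0,0,0],"twist": [0,0,0]}
    - {"hand": 0.3,"slide": [0,0,0],"twist": [0,0,0]}

```text
t: 15.75
tool_pos: [0.3991, 0.3899, 0.2041]
orientation: [1.809, 2.568, 0.001]
wrist_force: [0.4, -1.0, -1.8]
grip_width: 0.0548
gripper_force: 64.3
```

```bash
python3 to.py .400 .390 .072
```

```text
t 15.75 p [0.3991 0.3899 0.2041] x-axis deg 109.68 tilt [ 0.001  0.    -1.   ] w 0.0548 F [ 0.4 -1.  -1.8] gf 64.3
[0.4   0.39  0.072] [ -0.2   0.7 132.1] rows 3 [-0.1  0.2 44. ]
```

Emit:
carry_out:
  targets:
    - {"hand": 0.3,"slide": [0,0.001,0.05],"twist": [0,0,0]}
    - {"hand": 0.3,"slide": [0,0,0.04],"twist": [0,0,0]}
    - {"hand": 0.3,"slide": [0,0,0.03],"twist": [0,0,0]}
    - {"hand": 0.3,"slide": [0,0,0.011],"twist": [0,0,0]}
    - {"hand": 0.3,"slide": [0,0,0],"twist": [0,0,0]}
    - {"hand": 0.8,"slide": [0,0,0],"twist": [0,0,0]}
    - {"hand": 0.8,"slide": [0,0,0],"twist": [0,0,0]}
    - {"hand": 0.8,"slide": [0,0,0],"twist": [0,0,0]}
    - {"hand": 0.8,"slide": [0,0,-0.05],"twist": [0,0,0]}
    - {"hand": 0.8,"slide": [0,0,-0.06],"twist": [0,0,0]}
    - {"hand": 0.9,"slide": [0,0,-0.02],"twist": [0,0,0]}

```text
t: 17.12
tool_pos: [0.401, 0.3909, 0.2058]
orientation: [1.809, 2.567, 0.007]
wrist_force: [-0.1, 0.2, -0.8]
grip_width: 0.0765
gripper_force: 0.0
```

```bash
python3 to.py .5805 -.069 .190
```

```text
t 17.12 p [0.401  0.3909 0.2058] x-axis deg 109.65 tilt [ 0.004  0.003 -1.   ] w 0.0765 F [-0.1  0.2 -0.8] gf 0.0
[ 0.5805 -0.069   0.19  ] [-493.5   14.4   15.2] rows 9 [-54.8   1.6   1.7]
```

Emit:
carry_out:
  targets:
    - {"hand": 0.9,"slide": [-0.0493,0.0014,0.0015],"twist": [0,0,0]}
    - {"hand": 0.9,"slide": [-0.0493,0.0014,0.0015],"twist": [0,0,0]}
    - {"hand": 0.9,"slide": [-0.0493,0.0014,0.0015],"twist": [0,0,0]}
    - {"hand": 0.9,"slide": [-0.0493,0.0014,0.0015],"twist": [0,0,0]}
    - {"hand": 0.9,"slide": [-0.0493,0.0014,0.0015],"twist": [0,0,0]}
    - {"hand": 0.9,"slide": [-0.0493,0.0014,0.0015],"twist": [0,0,0]}
    - {"hand": 0.9,"slide": [-0.0493,0.0014,0.0015],"twist": [0,0,0]}
    - {"hand": 0.9,"slide": [-0.0493,0.0014,0.0015],"twist": [0,0,0]}
    - {"hand": 0.9,"slide": [-0.0493,0.0014,0.0015],"twist": [0,0,0]}
    - {"hand": 0.9,"slide": [-0.0493,0.0014,0.0015],"twist": [0,0,0]}
    - {"hand": 0.9,"slide": [0,0,0],"twist": [0,0,0]}
    - {"hand": 0.9,"slide": [0,0,0],"twist": [0,0,0]}

```text
t: 18.62
tool_pos: [0.5788, -0.0692, 0.1872]
orientation: [-1.81, -2.567, -0.0]
wrist_force: [1.1, -0.2, -0.7]
grip_width: 0.0768
gripper_force: 0.0
```

```bash
python3 to.py .5805 -.069 .104
```

```text
t 18.62 p [ 0.5788 -0.0692  0.1872] x-axis deg 109.63 tilt [-0.  0. -1.] w 0.0768 F [ 1.1 -0.2 -0.7] gf 0.0
[ 0.5805 -0.069   0.104 ] [-0.5  1.7 83.2] rows 2 [-0.2  0.8 41.6]
```

Emit:
carry_out:
  targets:
    - {"hand": 0.9,"slide": [0,0.001,0.041],"twist": [0,0,0]}
    - {"hand": 0.9,"slide": [0,0,0.042],"twist": [0,0,0]}
    - {"hand": 0.9,"slide": [0,0,0],"twist": [0,0,0]}
    - {"hand": 0.3,"slide": [0,0,0],"twist": [0,0,0]}
    - {"hand": 0.3,"slide": [0,0,0],"twist": [0,0,0]}
    - {"hand": 0.3,"slide": [0,0,0],"twist": [0,0,0]}
    - {"hand": 0.3,"slide": [0,0,0],"twist": [0,0,0]}
    - {"hand": 0.3,"slide": [0,0,0],"twist": [0,0,0]}
    - {"hand": 0.3,"slide": [0,0,-0.025],"twist": [0,0,0]}
    - {"hand": 0.3,"slide": [0,0,-0.025],"twist": [0,0,0]}

```text
t: 19.88
tool_pos: [0.5802, -0.069, 0.1562]
orientation: [1.809, 2.567, 0.001]
wrist_force: [-0.6, -0.0, -2.6]
grip_width: 0.055
gripper_force: 64.2
```

```bash
python3 to.py .527 .252 .155
```

```text
t 19.88 p [ 0.5802 -0.069   0.1562] x-axis deg 109.65 tilt [ 0.001 -0.    -1.   ] w 0.055 F [-0.6 -0.  -2.6] gf 64.2
[0.527 0.252 0.155] [320.2  57.8   1. ] rows 6 [53.4  9.6  0.2]
```

Emit:
carry_out:
  targets:
    - {"hand": 0.3,"slide": [0.0457,0.0083,0],"twist": [0,0,0]}
    - {"hand": 0.3,"slide": [0.0457,0.0083,0],"twist": [0,0,0]}
    - {"hand": 0.3,"slide": [0.0457,0.0083,0],"twist": [0,0,0]}
    - {"hand": 0.3,"slide": [0.0457,0.0083,0],"twist": [0,0,0]}
    - {"hand": 0.3,"slide": [0.0457,0.0083,0],"twist": [0,0,0]}
    - {"hand": 0.3,"slide": [0.0457,0.0083,0],"twist": [0,0,0]}
    - {"hand": 0.3,"slide": [0.0457,0.0083,0],"twist": [0,0,0]}
    - {"hand": 0.3,"slide": [0,0,0],"twist": [0,0,0]}
    - {"hand": 0.3,"slide": [0,0,0],"twist": [0,0,0]}

```text
t: 21.0
tool_pos: [0.5274, 0.2517, 0.155]
orientation: [1.809, 2.568, 0.001]
wrist_force: [0.0, 0.2, -4.2]
grip_width: 0.0554
gripper_force: 64.4
```

```bash
python3 to.py .527 .252 .072
```

```text
t 21.0 p [0.5274 0.2517 0.155 ] x-axis deg 109.67 tilt [ 0.001  0.    -1.   ] w 0.0554 F [ 0.   0.2 -4.2] gf 64.4
[0.527 0.252 0.072] [ 0.5 -0.3 83. ] rows 2 [ 0.2 -0.2 41.5]
```

Emit:
carry_out:
  targets:
    - {"hand": 0.3,"slide": [0,0,0.04],"twist": [0,0,0]}
    - {"hand": 0.3,"slide": [0,0,0.03],"twist": [0,0,0]}
    - {"hand": 0.3,"slide": [0,0,0.012],"twist": [0,0,0]}
    - {"hand": 0.3,"slide": [0,0,0],"twist": [0,0,0]}
    - {"hand": 0.8,"slide": [0,0,0],"twist": [0,0,0]}
    - {"hand": 0.8,"slide": [0,0,0],"twist": [0,0,0]}
    - {"hand": 0.8,"slide": [0,0,0],"twist": [0,0,0]}
    - {"hand": 0.8,"slide": [0,0,-0.05],"twist": [0,0,0]}
    - {"hand": 0.8,"slide": [0,0,-0.06],"twist": [0,0,0]}
    - {"hand": 0.9,"slide": [0,0,-0.02],"twist": [0,0,0]}

```text
t: 22.25
tool_pos: [0.5282, 0.2521, 0.206]
orientation: [1.808, 2.565, 0.006]
wrist_force: [0.1, 0.5, -0.6]
grip_width: 0.0766
gripper_force: 0.0
```

```bash
python3 - <<'E'
from h import *
c=snapshot("top")
for t in tops(c,.09,.165,(.3,.7,-.2,.5)): print(t)
E
python3 to.py .5240 -.1435 .190
```

```text
(np.int32(759), array([ 524.5, -143.9,   28. ]), array([ 0.523 , -0.1417,  0.1467]), array([72., 72., 68.]))
(np.int32(702), array([527.7, 252. ,  28.4]), array([0.5274, 0.2476, 0.1175]), array([119., 120., 113.]))
(np.int32(828), array([478.8, 358.9,  29. ]), array([0.4778, 0.3548, 0.1171]), array([139., 141., 133.]))
(np.int32(780), array([370.2, 308.7,  28.7]), array([0.3704, 0.3058, 0.1114]), array([217., 220., 219.]))
t 22.3 p [0.5285 0.2522 0.207 ] x-axis deg 109.65 tilt [ 0.006  0.002 -1.   ] w 0.0765 F [-0.2 -0.5  1.9] gf 0.0
[ 0.524  -0.1435  0.19  ] [-371.2 -137.4   16.3] rows 7 [-53.  -19.6   2.3]
```

Emit:
carry_out:
  targets:
    - {"hand": 0.9,"slide": [-0.0464,-0.0172,0.002],"twist": [0,0,0]}
    - {"hand": 0.9,"slide": [-0.0464,-0.0172,0.002],"twist": [0,0,0]}
    - {"hand": 0.9,"slide": [-0.0464,-0.0172,0.002],"twist": [0,0,0]}
    - {"hand": 0.9,"slide": [-0.0464,-0.0172,0.002],"twist": [0,0,0]}
    - {"hand": 0.9,"slide": [-0.0464,-0.0172,0.002],"twist": [0,0,0]}
    - {"hand": 0.9,"slide": [-0.0464,-0.0172,0.002],"twist": [0,0,0]}
    - {"hand": 0.9,"slide": [-0.0464,-0.0172,0.002],"twist": [0,0,0]}
    - {"hand": 0.9,"slide": [-0.0464,-0.0172,0.002],"twist": [0,0,0]}
    - {"hand": 0.9,"slide": [0,0,0],"twist": [0,0,0]}
    - {"hand": 0.9,"slide": [0,0,0],"twist": [0,0,0]}

```text
t: 23.55
tool_pos: [0.5221, -0.1438, 0.1859]
orientation: [-1.81, -2.567, -0.0]
wrist_force: [0.3, -0.3, -0.1]
grip_width: 0.077
gripper_force: 0.0
```

```bash
python3 - <<'E'
from h import *
c=snapshot("top")
for t in tops(c,.09,.165,(.3,.7,.2,.5)): print(t)
E
python3 to.py .5240 -.1435 .100
```

```text
(np.int32(740), array([554.7, 332.9,  29.1]), array([0.5537, 0.3295, 0.1113]), array([211.,  65.,  53.]))
(np.int32(737), array([527.8, 251.7,  28. ]), array([0.5268, 0.2485, 0.1176]), array([147., 150., 145.]))
(np.int32(828), array([479. , 358.8,  29.1]), array([0.4779, 0.3548, 0.1172]), array([139., 140., 132.]))
(np.int32(831), array([401.8, 389.1,  29. ]), array([0.4011, 0.385 , 0.1171]), array([136., 138., 130.]))
(np.int32(764), array([371.2, 309.2,  29.1]), array([0.3704, 0.3063, 0.1114]), array([218., 221., 221.]))
t 23.6 p [ 0.5222 -0.1433  0.1861] x-axis deg 109.67 tilt [-0.  0. -1.] w 0.0771 F [-0.5  0.2 -0.5] gf 0.0
[ 0.524  -0.1435  0.1   ] [-0.8  1.7 86.1] rows 2 [-0.4  0.8 43. ]
```

All four are standing in their cells. Next is jar2.

Emit:
carry_out:
  targets:
    - {"hand": 0.9,"slide": [0,0.001,0.043],"twist": [0,0,0]}
    - {"hand": 0.9,"slide": [0,0,0.042],"twist": [0,0,0]}
    - {"hand": 0.9,"slide": [0,0,0],"twist": [0,0,0]}
    - {"hand": 0.3,"slide": [0,0,0],"twist": [0,0,0]}
    - {"hand": 0.3,"slide": [0,0,0],"twist": [0,0,0]}
    - {"hand": 0.3,"slide": [0,0,0],"twist": [0,0,0]}
    - {"hand": 0.3,"slide": [0,0,0],"twist": [0,0,0]}
    - {"hand": 0.3,"slide": [0,0,0],"twist": [0,0,0]}
    - {"hand": 0.3,"slide": [0,0,-0.025],"twist": [0,0,0]}
    - {"hand": 0.3,"slide": [0,0,-0.025],"twist": [0,0,0]}

```text
t: 24.85
tool_pos: [0.5235, -0.1437, 0.153]
orientation: [1.809, 2.567, 0.0]
wrist_force: [0.1, -0.3, -2.8]
grip_width: 0.0552
gripper_force: 64.5
```

```bash
python3 to.py .448 .282 .152
```

```text
t 24.85 p [ 0.5235 -0.1437  0.153 ] x-axis deg 109.65 tilt [ 0.001 -0.    -1.   ] w 0.0552 F [ 0.1 -0.3 -2.8] gf 64.5
[0.448 0.282 0.152] [426.3  72.    0.7] rows 8 [53.3  9.   0.1]
```

Emit:
carry_out:
  targets:
    - {"hand": 0.3,"slide": [0.0474,0.008,0],"twist": [0,0,0]}
    - {"hand": 0.3,"slide": [0.0474,0.008,0],"twist": [0,0,0]}
    - {"hand": 0.3,"slide": [0.0474,0.008,0],"twist": [0,0,0]}
    - {"hand": 0.3,"slide": [0.0474,0.008,0],"twist": [0,0,0]}
    - {"hand": 0.3,"slide": [0.0474,0.008,0],"twist": [0,0,0]}
    - {"hand": 0.3,"slide": [0.0474,0.008,0],"twist": [0,0,0]}
    - {"hand": 0.3,"slide": [0.0474,0.008,0],"twist": [0,0,0]}
    - {"hand": 0.3,"slide": [0.0474,0.008,0],"twist": [0,0,0]}
    - {"hand": 0.3,"slide": [0.0474,0.008,0],"twist": [0,0,0]}
    - {"hand": 0.3,"slide": [0,0,0],"twist": [0,0,0]}
    - {"hand": 0.3,"slide": [0,0,0],"twist": [0,0,0]}

```text
t: 26.22
tool_pos: [0.4478, 0.2821, 0.1519]
orientation: [1.809, 2.568, 0.001]
wrist_force: [0.4, -0.0, -2.1]
grip_width: 0.0548
gripper_force: 64.5
```

```bash
python3 to.py .448 .282 .068
```

```text
t 26.23 p [0.4478 0.2821 0.1519] x-axis deg 109.67 tilt [ 0.001  0.    -1.   ] w 0.0548 F [ 0.4 -0.  -2.1] gf 64.5
[0.448 0.282 0.068] [-0.2  0.  83.9] rows 2 [-0.1  0.  41.9]
```

Emit:
carry_out:
  targets:
    - {"hand": 0.3,"slide": [0,0,0.04],"twist": [0,0,0]}
    - {"hand": 0.3,"slide": [0,0,0.03],"twist": [0,0,0]}
    - {"hand": 0.3,"slide": [0,0,0.013],"twist": [0,0,0]}
    - {"hand": 0.3,"slide": [0,0,0],"twist": [0,0,0]}
    - {"hand": 0.8,"slide": [0,0,0],"twist": [0,0,0]}
    - {"hand": 0.8,"slide": [0,0,0],"twist": [0,0,0]}
    - {"hand": 0.8,"slide": [0,0,0],"twist": [0,0,0]}
    - {"hand": 0.8,"slide": [0,0,-0.05],"twist": [0,0,0]}
    - {"hand": 0.8,"slide": [0,0,-0.06],"twist": [0,0,0]}
    - {"hand": 0.8,"slide": [0,0,-0.02],"twist": [0,0,0]}

```text
t: 27.48
tool_pos: [0.4487, 0.2827, 0.2017]
orientation: [1.808, 2.566, 0.006]
wrist_force: [-0.0, 0.3, -0.9]
grip_width: 0.0686
gripper_force: 0.0
```

```bash
python3 - <<'E'
from h import *
c=snapshot("top"); save(c,"t1.png"); P=cloud(c)
for t in tops(c,.09,.165,(.3,.7,-.2,.5)): print(t)
def reg(zl,zh,x0,x1,y0,y1):
    m=(P[...,2]>zl)&(P[...,2]<zh)&(P[...,0]>x0)&(P[...,0]<x1)&(P[...,1]>y0)&(P[...,1]<y1); return P[m]
print("slab",rect(reg(.036,.046,.38,.7,-.22,.15)),"lip+slab",rect(reg(.036,.062,.38,.7,-.22,.15)))
print("grip",rect(reg(.07,.09,.3,.6,-.55,-.33)),"base",rect(reg(.018,.032,.3,.6,-.55,-.33)))
b=c["img"].astype(int)
m=((b.sum(2)<240)&(P[...,2]>.04)&(P[...,2]<.06)&(P[...,0]>.4)&(P[...,0]<.67)&(P[...,1]>-.2)&(P[...,1]<.1)).astype(np.uint8)
n,l,s,_=cv2.connectedComponentsWithStats(m)
for i in range(1,n):
    if s[i,4]>15: print("dark",s[i,4],P[l==i].mean(0).round(3))
E
python3 to.py .452 -.4137 .19
```

```text
(np.int32(735), array([554.7, 332.5,  28.4]), array([0.5538, 0.3297, 0.1114]), array([211.,  65.,  53.]))
(np.int32(730), array([527.6, 252. ,  28.1]), array([0.5269, 0.249 , 0.1175]), array([142., 145., 140.]))
(np.int32(747), array([448.8, 281. ,  28.5]), array([0.4489, 0.2787, 0.1114]), array([55., 53., 47.]))
(np.int32(569), array([400.1, 389.6,  28.9]), array([0.3936, 0.3824, 0.1172]), array([129., 131., 125.]))
(np.int32(645), array([370.1, 308.8,  28.7]), array([0.3668, 0.3036, 0.1113]), array([214., 218., 217.]))
slab [556.  -30.3 388.2 245.3  83.7] lip+slab [556.3 -30.1 388.7 246.   83.7]
grip [ 451.9 -414.2   23.4   90.4   84.7] base [ 452.4 -413.9   51.6  161.    85.5]
dark 145 [0.648 0.023 0.054]
dark 38 [ 0.614 -0.024  0.052]
dark 46 [ 0.587 -0.14   0.052]
dark 33 [ 0.537 -0.011  0.052]
dark 80 [ 0.469 -0.13   0.052]
dark 37 [ 0.464 -0.01   0.051]
dark 71 [0.442 0.041 0.054]
dark 17 [ 0.426 -0.093  0.052]
t 27.52 p [0.449  0.2828 0.2027] x-axis deg 109.65 tilt [ 0.005  0.002 -1.   ] w 0.0684 F [-0.9  0.5  2.5] gf 0.0
[ 0.452  -0.4137  0.19  ] [-657.  -231.4   11.1] rows 12 [-54.7 -19.3   0.9]
```

View pics/t1.png

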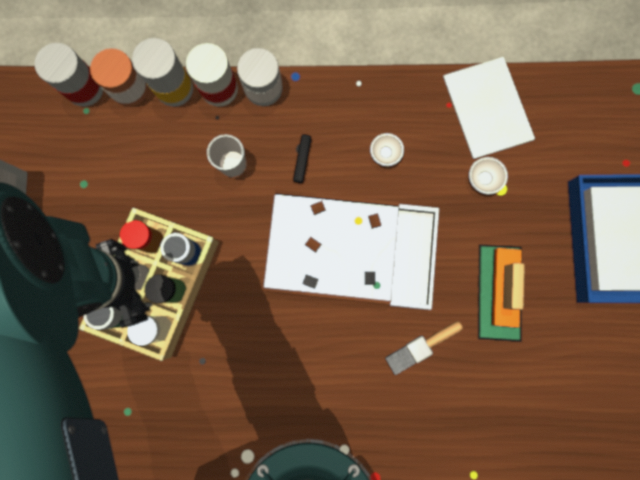

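All five containers now stand in the crate, with the stored jar untouched. Only the five chips remain on the slab. I'll go to the scraper.

Emit:
carry_out:
  targets:
    - {"hand": 0.6,"slide": [-0.0547,-0.0193,0.001],"twist": [0,0,0]}
    - {"hand": 0.6,"slide": [-0.0547,-0.0193,0.001],"twist": [0,0,0]}
    - {"hand": 0.6,"slide": [-0.0547,-0.0193,0.001],"twist": [0,0,0]}
    - {"hand": 0.6,"slide": [-0.0547,-0.0193,0.001],"twist": [0,0,0]}
    - {"hand": 0.6,"slide": [-0.0547,-0.0193,0.001],"twist": [0,0,0]}
    - {"hand": 0.6,"slide": [-0.0547,-0.0193,0.001],"twist": [0,0,0]}
    - {"hand": 0.6,"slide": [-0.0547,-0.0193,0.001],"twist": [0,0,0]}
    - {"hand": 0.6,"slide": [-0.0547,-0.0193,0.001],"twist": [0,0,0]}
    - {"hand": 0.6,"slide": [-0.0547,-0.0193,0.001],"twist": [0,0,0]}
    - {"hand": 0.6,"slide": [-0.0547,-0.0193,0.001],"twist": [0,0,0]}
    - {"hand": 0.6,"slide": [-0.0547,-0.0193,0.001],"twist": [0,0,0]}
    - {"hand": 0.6,"slide": [-0.0547,-0.0193,0.001],"twist": [0,0,0]}

```text
t: 29.02
tool_pos: [0.4498, -0.4158, 0.1857]
orientation: [-1.81, -2.567, -0.0]
wrist_force: [0.7, -0.5, -0.6]
grip_width: 0.0512
gripper_force: 0.0
```

Emit:
carry_out:
  targets:
    - {"hand": 0.6,"slide": [0,0,0],"twist": [0,0,8.2]}
    - {"hand": 0.6,"slide": [0,0,0],"twist": [0,0,8.2]}
    - {"hand": 0.6,"slide": [0,0,0],"twist": [0,0,8.2]}
    - {"hand": 0.6,"slide": [0,0,0],"twist": [0,0,0]}

```text
t: 29.52
tool_pos: [0.4501, -0.4138, 0.1858]
orientation: [-2.314, -2.124, -0.0]
wrist_force: [-0.1, 0.4, 0.1]
grip_width: 0.0515
gripper_force: 0.0
```

```bash
python3 - <<'E'
from h import *
c=snapshot("top"); save(c,"t2.png"); P=cloud(c)
def reg(zl,zh,x0,x1,y0,y1):
    m=(P[...,2]>zl)&(P[...,2]<zh)&(P[...,0]>x0)&(P[...,0]<x1)&(P[...,1]>y0)&(P[...,1]<y1); return P[m]
print("grip",rect(reg(.07,.09,.3,.6,-.55,-.33)),"base",rect(reg(.018,.032,.3,.6,-.55,-.33)))
b=c["img"].astype(int)
m=(P[...,2]>.036)&(P[...,2]<.049)&(P[...,0]>.38)&(P[...,0]<.7)&(P[...,1]>-.25)&(P[...,1]<.13)
w=m&(b.min(2)>120)
print("white slab",rect(P[w]),"all slab z",rect(P[m]))
m=(P[...,2]>.05)&(P[...,2]<.06)&(P[...,0]>.38)&(P[...,0]<.7)&(P[...,1]>-.25)&(P[...,1]<.13)
cs=c["range_z"]; print("lips x range by slice")
for y0 in(-.15,-.05,.05):
    k=m&(abs(P[...,1]-y0)<.01); print(y0,np.sort(P[k][:,0])[[0,-1]].round(4))
E
python3 to.py .452 -.414 .12
```

```text
grip [ 451.7 -413.8   24.4   90.1   85.7] base [ 452.3 -413.9   52.7  160.9   85.7]
white slab [531.5 -80.7 317.4 208.2  83.9] all slab z [532.7 -80.6 317.3 210.1  83.7]
lips x range by slice
-0.15 [0.4189 0.6332]
-0.05 [0.4313 0.6433]
0.05 [0.4419 0.6547]
t 29.57 p [ 0.4501 -0.4138  0.1858] x-axis deg 85.22 tilt [-0.  0. -1.] w 0.051 F [-0.2 -0.1  0.3] gf 0.0
[ 0.452 -0.414  0.12 ] [-0.1  1.9 65.8] rows 2 [-0.1  0.9 32.9]
```

Emit:
carry_out:
  targets:
    - {"hand": 0.6,"slide": [0,0,0],"twist": [0,0,-10]}
    - {"hand": 0.6,"slide": [0,0,0],"twist": [0,0,-10]}
    - {"hand": 0.6,"slide": [0,0,0],"twist": [0,0,-10]}
    - {"hand": 0.6,"slide": [0,0,0],"twist": [0,0,-10]}
    - {"hand": 0.6,"slide": [0,0,0],"twist": [0,0,-10]}
    - {"hand": 0.6,"slide": [0,0,0],"twist": [0,0,-10]}
    - {"hand": 0.6,"slide": [0,0,0],"twist": [0,0,-10]}
    - {"hand": 0.6,"slide": [0,0,0],"twist": [0,0,-10]}
    - {"hand": 0.6,"slide": [0,0,0],"twist": [0,0,-10]}
    - {"hand": 0.6,"slide": [0,0,0.06],"twist": [0,0,-0.4]}
    - {"hand": 0.6,"slide": [0,0,0],"twist": [0,0,0]}
  grip_force: 100

```text
t: 30.95
tool_pos: [0.4485, -0.4118, 0.1231]
orientation: [-0.121, -3.135, -0.008]
wrist_force: [0.2, 0.2, 0.7]
grip_width: 0.051
gripper_force: 0.0
```

```bash
python3 to.py .452 -.4137 .038
```

```text
t 30.95 p [ 0.4485 -0.4118  0.1231] x-axis deg 175.58 tilt [-0.005  0.005 -1.   ] w 0.051 F [0.2 0.2 0.7] gf 0.0
[ 0.452  -0.4137  0.038 ] [-4.  -2.  85.1] rows 2 [-2.  -1.  42.5]
```

Emit:
carry_out:
  targets:
    - {"hand": 0.6,"slide": [-0.003,-0.001,0.04],"twist": [0,0,0]}
    - {"hand": 0.6,"slide": [0,0,0.03],"twist": [0,0,0]}
    - {"hand": 0.6,"slide": [0,0,0.015],"twist": [0,0,0]}
    - {"hand": 0.6,"slide": [0,0,0],"twist": [0,0,0]}
    - {"hand": 0,"slide": [0,0,0],"twist": [0,0,0]}
    - {"hand": 0,"slide": [0,0,0],"twist": [0,0,0]}
    - {"hand": 0,"slide": [0,0,0],"twist": [0,0,0]}
    - {"hand": 0,"slide": [0,0,0],"twist": [0,0,0]}
    - {"hand": 0,"slide": [0,0,0],"twist": [0,0,0]}
    - {"hand": 0,"slide": [0,0,0],"twist": [0,0,0]}

```text
t: 32.2
tool_pos: [0.4536, -0.4154, 0.0424]
orientation: [0.125, 3.138, -0.002]
wrist_force: [-0.1, 2.0, 6.8]
grip_width: 0.021
gripper_force: 99.5
```

```bash
python3 to.py .561 .038 .15
```

```text
t 32.2 p [ 0.4536 -0.4154  0.0424] x-axis deg 175.45 tilt [ 0.001 -0.001 -1.   ] w 0.021 F [-0.1  2.   6.8] gf 99.5
[0.561 0.038 0.15 ] [ -71.3  460.4 -108. ] rows 8 [ -8.9  57.6 -13.5]
```

Emit:
carry_out:
  targets:
    - {"hand": 0,"slide": [0,0,-0.02],"twist": [0,0,0]}
    - {"hand": 0,"slide": [0,0,-0.05],"twist": [0,0,0]}
    - {"hand": 0,"slide": [0,0,-0.04],"twist": [0,0,0]}
    - {"hand": 0,"slide": [-0.009,0.0578,0],"twist": [0,0,0]}
    - {"hand": 0,"slide": [-0.009,0.0578,0],"twist": [0,0,0]}
    - {"hand": 0,"slide": [-0.009,0.0578,0],"twist": [0,0,0]}
    - {"hand": 0,"slide": [-0.009,0.0578,0],"twist": [0,0,0]}
    - {"hand": 0,"slide": [-0.009,0.0578,0],"twist": [0,0,0]}
    - {"hand": 0,"slide": [-0.009,0.0578,0],"twist": [0,0,0]}
    - {"hand": 0,"slide": [-0.009,0.0578,0],"twist": [0,0,0]}
    - {"hand": 0,"slide": [-0.009,0.0578,0],"twist": [0,0,0]}
    - {"hand": 0,"slide": [0,0,0],"twist": [0,0,1.8]}

```text
t: 33.7
tool_pos: [0.5619, 0.0436, 0.1514]
orientation: [0.168, 3.137, 0.001]
wrist_force: [0.0, -1.1, -3.4]
grip_width: 0.021
gripper_force: 99.9
```

```bash
python3 to.py .561 .038 .085
python3 - <<'E'
from h import *
c=snapshot("top"); save(c,"t3.png"); P=cloud(c)
im=c["img"].astype(int)
g=((im[...,1]>im[...,0]+15)&(P[...,1]<-.3)&(P[...,1]>-.55)&(P[...,0]>.3)&(P[...,0]<.62)&(abs(P[...,2])<.015)).astype(np.uint8)
n,l,s,_=cv2.connectedComponentsWithStats(g); i=1+np.argmax(s[1:,4]); print("green",s[i,4],rect(P[l==i]))
vv,uu=np.where(l==i); Q=np.array([at_z(c,(v,u),0.001) for v,u in zip(vv,uu)]); print("on z=.001",rect(Q),Q.mean(0))
cv2.imwrite("pics/mat.png",cv2.resize(c["img"][210:370,430:560,::-1],None,fx=4,fy=3.7))
E
```

```text
t 33.7 p [0.5619 0.0436 0.1514] x-axis deg 173.87 tilt [ 0.     0.001 -1.   ] w 0.021 F [ 0.  -1.1 -3.4] gf 99.9
[0.561 0.038 0.085] [ 0.3 -5.7 66.4] rows 2 [ 0.2 -2.9 33.2]
green 3708 [ 442.5 -405.4   86.1  194.    86.6]
on z=.001 [ 442.6 -405.8   84.1  194.3   87. ] [ 0.44125797 -0.40599851  0.001     ]
```

View pics/t3.png

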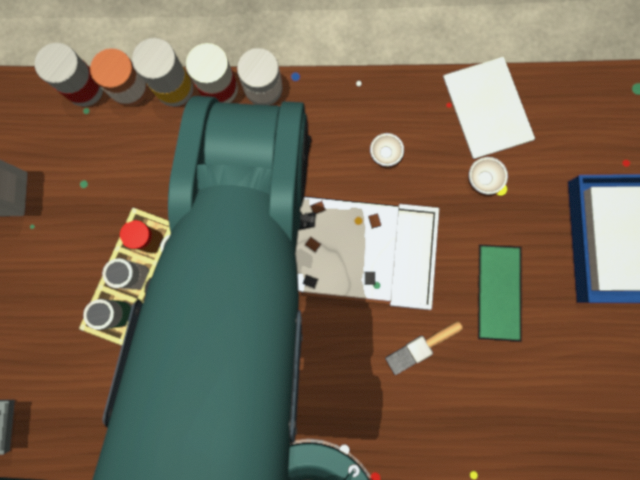

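Emit:
carry_out:
  targets:
    - {"hand": 0,"slide": [0,0,0.03],"twist": [0,0,0]}
    - {"hand": 0,"slide": [0,0,0.02],"twist": [0,0,0]}
    - {"hand": 0,"slide": [0,0,0.01],"twist": [0,0,0]}
    - {"hand": 0,"slide": [0,0,0.006],"twist": [0,0,0]}
    - {"hand": 0,"slide": [0,0,0],"twist": [0,0,0]}
    - {"hand": 0,"slide": [0,0,0],"twist": [0,0,0]}

```text
t: 34.5
tool_pos: [0.562, 0.04, 0.0858]
orientation: [0.174, 3.136, -0.0]
wrist_force: [0.3, -0.4, -2.1]
grip_width: 0.0212
gripper_force: 99.9
```

```bash
python3 to.py .5385 -.165 .083
```

```text
t 34.5 p [0.562  0.04   0.0858] x-axis deg 173.63 tilt [ 0.001 -0.    -1.   ] w 0.0212 F [ 0.3 -0.4 -2.1] gf 99.9
[ 0.5385 -0.165   0.083 ] [   0.6 -206.3    2.8] rows 4 [  0.2 -51.6   0.7]
```

Emit:
carry_out:
  targets:
    - {"hand": 0,"slide": [0,-0.008,0.002],"twist": [0,0,0]}
    - {"hand": 0,"slide": [0,-0.018,0],"twist": [0,0,0]}
    - {"hand": 0,"slide": [0,-0.018,0],"twist": [0,0,0]}
    - {"hand": 0,"slide": [0,-0.018,0],"twist": [0,0,0]}
    - {"hand": 0,"slide": [0,-0.018,0],"twist": [0,0,0]}
    - {"hand": 0,"slide": [0,-0.018,0],"twist": [0,0,0]}
    - {"hand": 0,"slide": [0,-0.018,0],"twist": [0,0,0]}
    - {"hand": 0,"slide": [0,-0.018,0],"twist": [0,0,0]}
    - {"hand": 0,"slide": [0,-0.018,0],"twist": [0,0,0]}
    - {"hand": 0,"slide": [0,-0.018,0],"twist": [0,0,0]}

```text
t: 35.75
tool_pos: [0.5427, -0.13, 0.0832]
orientation: [-0.174, -3.137, -0.0]
wrist_force: [-0.4, 0.2, -4.1]
grip_width: 0.021
gripper_force: 99.8
```

```bash
python3 to.py .5385 -.165 .083
```

```text
t 35.75 p [ 0.5427 -0.13    0.0832] x-axis deg 173.64 tilt [-0.  0. -1.] w 0.021 F [-0.4  0.2 -4.1] gf 99.8
[ 0.5385 -0.165   0.083 ] [  0.3 -35.2   0.2] rows 1 [  0.3 -35.2   0.2]
```

Finish the stroke over the edge, then lift and look.

Emit:
carry_out:
  targets:
    - {"hand": 0,"slide": [0,-0.012,0],"twist": [0,0,0]}
    - {"hand": 0,"slide": [0,-0.012,0],"twist": [0,0,0]}
    - {"hand": 0,"slide": [0,-0.012,0],"twist": [0,0,0]}
    - {"hand": 0,"slide": [0,-0.006,0],"twist": [0,0,0]}
    - {"hand": 0,"slide": [0,0,0],"twist": [0,0,0]}
    - {"hand": 0,"slide": [0,0,-0.04],"twist": [0,0,0]}
    - {"hand": 0,"slide": [0,0,-0.04],"twist": [0,0,0]}
    - {"hand": 0,"slide": [0,0.055,0],"twist": [0,0,0]}
    - {"hand": 0,"slide": [0,0.055,0],"twist": [0,0,0]}
    - {"hand": 0,"slide": [0,0.055,0],"twist": [0,0,0]}
    - {"hand": 0,"slide": [0,0.045,0],"twist": [0,0,0]}
    - {"hand": 0,"slide": [0,0,0],"twist": [0,0,0]}

```text
t: 37.25
tool_pos: [0.5612, 0.0413, 0.1632]
orientation: [-0.168, -3.137, -0.001]
wrist_force: [-0.5, -0.3, -4.0]
grip_width: 0.0212
gripper_force: 100.4
```

```bash
python3 to.py .533 .041 .084
python3 - <<'E'
from h import *
c=snapshot("top"); d=snapshot("scene")
a=cv2.resize(c["img"][180:330,250:460],(560,400)); b=cv2.resize(d["img"][200:350,170:400],(560,365))[:200*2]
cv2.imwrite("pics/t4.png",a[:,:,::-1]); cv2.imwrite("pics/s4.png",b[:,:,::-1])
E
```

```text
t 37.25 p [0.5612 0.0413 0.1632] x-axis deg 173.88 tilt [-0.     0.001 -1.   ] w 0.0212 F [-0.5 -0.3 -4. ] gf 100.4
[0.533 0.041 0.084] [28.  -3.3 79.2] rows 2 [14.  -1.7 39.6]
```

View pics/t4.png

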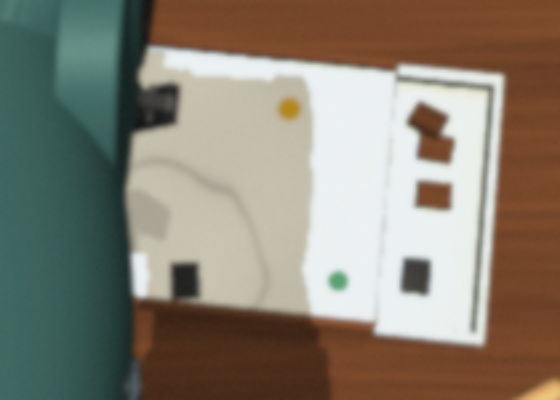

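View pics/s4.png

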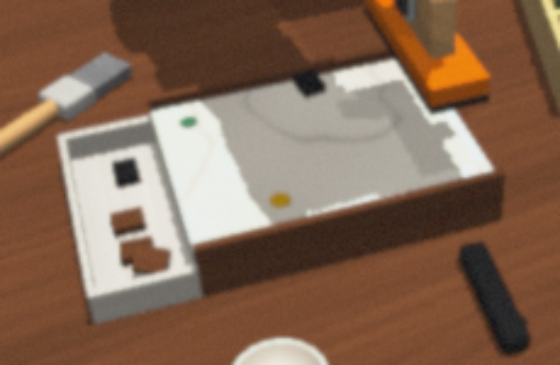

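Four chips are in the tray. One black chip remains by the near lip at about image pixel (285,319), which the first stroke's offset missed. The second stroke goes along that side.

Emit:
carry_out:
  targets:
    - {"hand": 0,"slide": [0.027,-0.002,0],"twist": [0,0,0.2]}
    - {"hand": 0,"slide": [0,0,0],"twist": [0,0,0]}
    - {"hand": 0,"slide": [0,0,0.035],"twist": [0,0,0]}
    - {"hand": 0,"slide": [0,0,0.02],"twist": [0,0,0]}
    - {"hand": 0,"slide": [0,0,0],"twist": [0,0,0]}

```text
t: 37.98
tool_pos: [0.534, 0.0384, 0.1072]
orientation: [-0.181, -3.134, 0.0]
wrist_force: [0.1, -0.1, -2.6]
grip_width: 0.0209
gripper_force: 100.3
```

```bash
python3 to.py .534 .041 .083
python3 - <<'E'
from h import *
c=snapshot("scene");P=cloud(c);b=c["img"].astype(int)
m=((b.sum(2)<170)&(P[...,2]>.04)&(P[...,2]<.06)&(P[...,0]>.43)&(P[...,0]<.67)&(P[...,1]>-.19)&(P[...,1]<.01)).astype(np.uint8)
n,l,s,_=cv2.connectedComponentsWithStats(m)
for i in range(1,n):
    if s[i,4]>15:
        q=P[l==i].mean(0); r=q[:2]-[.537,-.052]; print(s[i,4],q.round(3),"slab",(r@[.9938,-.111]).round(3),(r@[.111,.9938]).round(3))
E
```

```text
t 37.98 p [0.534  0.0384 0.1072] x-axis deg 173.38 tilt [-0.002  0.    -1.   ] w 0.0209 F [ 0.1 -0.1 -2.6] gf 100.3
[0.534 0.041 0.083] [ 0.2  2.6 24.2] rows 1 [ 0.2  2.6 24.2]
243 [ 0.443 -0.035  0.048] slab -0.096 0.007
364 [ 0.636 -0.093  0.045] slab 0.103 -0.03
```

Emit:
carry_out:
  targets:
    - {"hand": 0,"slide": [0,0,0.014],"twist": [0,0,-0.2]}
    - {"hand": 0,"slide": [0,0,0.009],"twist": [0,0,0]}
    - {"hand": 0,"slide": [0,0,0],"twist": [0,0,0]}
    - {"hand": 0,"slide": [0,-0.01,0],"twist": [0,0,0]}
    - {"hand": 0,"slide": [0,-0.018,0],"twist": [0,0,0]}
    - {"hand": 0,"slide": [0,-0.018,0],"twist": [0,0,0]}
    - {"hand": 0,"slide": [0,-0.018,0],"twist": [0,0,0]}
    - {"hand": 0,"slide": [0,-0.018,0],"twist": [0,0,0]}
    - {"hand": 0,"slide": [0,-0.018,0],"twist": [0,0,0]}
    - {"hand": 0,"slide": [0,-0.018,0],"twist": [0,0,0]}
    - {"hand": 0,"slide": [0,-0.018,0],"twist": [0,0,0]}

```text
t: 39.4
tool_pos: [0.5191, -0.0973, 0.0852]
orientation: [0.174, 3.137, -0.0]
wrist_force: [1.2, 0.3, -3.5]
grip_width: 0.0209
gripper_force: 100.2
```

```bash
python3 to.py .511 -.162 .083
```

```text
t 39.4 p [ 0.5191 -0.0973  0.0852] x-axis deg 173.64 tilt [ 0. -0. -1.] w 0.0209 F [ 1.2  0.3 -3.5] gf 100.2
[ 0.511 -0.162  0.083] [  0.9 -65.2   2.2] rows 2 [  0.5 -32.6   1.1]
```

Emit:
carry_out:
  targets:
    - {"hand": 0,"slide": [0,-0.018,0.001],"twist": [0,0,0]}
    - {"hand": 0,"slide": [0,-0.018,0],"twist": [0,0,0]}
    - {"hand": 0,"slide": [0,-0.012,0],"twist": [0,0,0]}
    - {"hand": 0,"slide": [0,-0.012,0],"twist": [0,0,0]}
    - {"hand": 0,"slide": [0,-0.01,0],"twist": [0,0,0]}
    - {"hand": 0,"slide": [0,0,0],"twist": [0,0,0]}
    - {"hand": 0,"slide": [0,0,-0.04],"twist": [0,0,0]}
    - {"hand": 0,"slide": [0,0,-0.03],"twist": [0,0,0]}
    - {"hand": 0,"slide": [0,0,0],"twist": [0,0,-2.8]}

```text
t: 40.52
tool_pos: [0.5126, -0.1656, 0.1564]
orientation: [0.095, 3.137, -0.002]
wrist_force: [-0.2, -0.7, -2.7]
grip_width: 0.021
gripper_force: 100.6
```

```bash
python3 to.py .4435 -.4075 .155
```

```text
t 40.52 p [ 0.5126 -0.1656  0.1564] x-axis deg 176.52 tilt [ 0.003 -0.002 -1.   ] w 0.021 F [-0.2 -0.7 -2.7] gf 100.6
[ 0.4435 -0.4075  0.155 ] [  54.3 -245.6    1.5] rows 5 [ 10.9 -49.1   0.3]
```

Emit:
carry_out:
  targets:
    - {"hand": 0,"slide": [0.009,-0.0408,0],"twist": [0,0,0]}
    - {"hand": 0,"slide": [0.009,-0.0408,0],"twist": [0,0,0]}
    - {"hand": 0,"slide": [0.009,-0.0408,0],"twist": [0,0,0]}
    - {"hand": 0,"slide": [0.009,-0.0408,0],"twist": [0,0,0]}
    - {"hand": 0,"slide": [0.009,-0.0408,0],"twist": [0,0,0]}
    - {"hand": 0,"slide": [0.009,-0.0408,0],"twist": [0,0,0]}
    - {"hand": 0,"slide": [0,0,0],"twist": [0,0,0]}
    - {"hand": 0,"slide": [0,0,0],"twist": [0,0,0]}

```text
t: 41.52
tool_pos: [0.4425, -0.4059, 0.154]
orientation: [-0.097, -3.14, -0.001]
wrist_force: [0.5, -0.4, -3.1]
grip_width: 0.021
gripper_force: 100.2
```

```bash
python3 to.py .4435 -.406 .045
python3 - <<'E'
from h import *
c=snapshot("top"); cv2.imwrite("pics/t5.png",cv2.resize(c["img"][180:370,250:560],(620,380))[:,:,::-1])
E
```

```text
t 41.52 p [ 0.4425 -0.4059  0.154 ] x-axis deg 176.45 tilt [-0.     0.001 -1.   ] w 0.021 F [ 0.5 -0.4 -3.1] gf 100.2
[ 0.4435 -0.406   0.045 ] [-1.00e+00 -1.00e-01  1.09e+02] rows 2 [-0.5 -0.1 54.5]
```

View pics/t5.png

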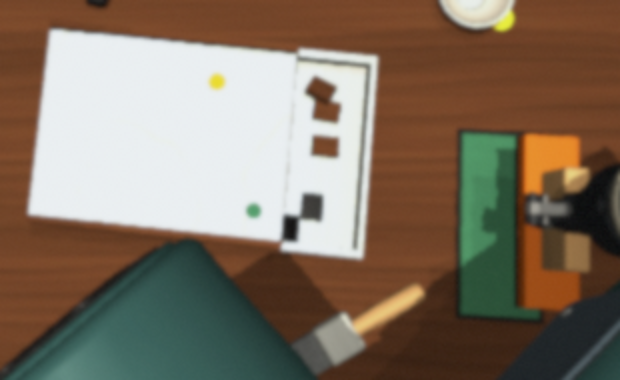

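Run:
```python
from h import *
for n in ("top","scene"):
    c=snapshot(n);P=cloud(c);b=c["img"].astype(int)
    m=((b.sum(2)<250)&(P[...,2]>-.01)&(P[...,2]<.065)&(P[...,0]>.40)&(P[...,0]<.62)&(P[...,1]>-.27)&(P[...,1]<-.13)).astype(np.uint8)
    k,l,s,_=cv2.connectedComponentsWithStats(m)
    for i in range(1,k):
        if s[i,4]>15:
            q=P[l==i]; r=q[:,:2].mean(0)-[.537,-.052]; print(n,s[i,4],q.mean(0).round(3),"z",q[:,2].min().round(3),q[:,2].max().round(3),"slab",(r@[.9938,-.111]).round(3),(r@[.111,.9938]).round(3))
    if n=="scene": cv2.imwrite("pics/s5.png",cv2.resize(c["img"][240:330,185:280],None,fx=6,fy=6)[:,:,::-1])
```

```text
top 169 [ 0.574 -0.222  0.02 ] z 0.013 0.03 slab 0.056 -0.165
top 65 [ 0.525 -0.223  0.016] z 0.011 0.021 slab 0.007 -0.172
top 83 [ 0.461 -0.207  0.016] z 0.011 0.021 slab -0.059 -0.163
top 68 [ 0.438 -0.183  0.024] z 0.015 0.032 slab -0.083 -0.141
top 427 [ 0.409 -0.184  0.005] z -0.003 0.057 slab -0.113 -0.145
scene 93 [ 0.422 -0.149  0.048] z 0.04 0.053 slab -0.103 -0.11
scene 176 [ 0.45  -0.194  0.015] z 0.007 0.026 slab -0.07 -0.151
scene 82 [ 0.437 -0.266 -0.001] z -0.005 0.001 slab -0.075 -0.224
scene 83 [ 0.528 -0.225  0.012] z 0.006 0.014 slab 0.011 -0.172
scene 160 [ 0.579 -0.225  0.017] z 0.006 0.028 slab 0.061 -0.167
```

View pics/s5.png

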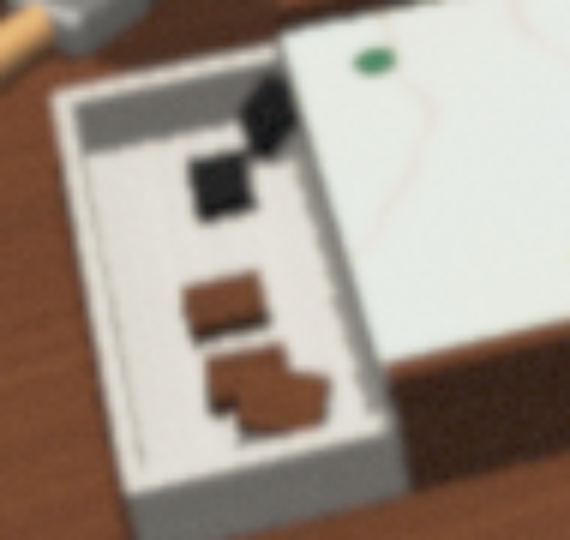

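All five chips are in the tray. The last black one leans against its wall at z 0.015–0.03, below the slab top. I'll set the scraper down on the mat.

Emit:
carry_out:
  targets:
    - {"hand": 0,"slide": [-0.001,0,0.05],"twist": [0,0,-0.3]}
    - {"hand": 0,"slide": [0,0,0.035],"twist": [0,0,0]}
    - {"hand": 0,"slide": [0,0,0.015],"twist": [0,0,0]}
    - {"hand": 0,"slide": [0,0,0.007],"twist": [0,0,0]}
    - {"hand": 0,"slide": [0,0,0],"twist": [0,0,0]}
    - {"hand": 0,"slide": [0,0,0],"twist": [0,0,0]}

```text
t: 42.42
tool_pos: [0.4439, -0.4071, 0.0483]
orientation: [0.089, 3.139, -0.002]
wrist_force: [-0.4, -0.6, -3.5]
grip_width: 0.021
gripper_force: 100.1
```

```bash
python3 to.py .4435 -.406 .0424
```

```text
t 42.42 p [ 0.4439 -0.4071  0.0483] x-axis deg 176.75 tilt [ 0.001 -0.001 -1.   ] w 0.021 F [-0.4 -0.6 -3.5] gf 100.1
[ 0.4435 -0.406   0.0424] [0.5 1.1 5.9] rows 1 [0.5 1.1 5.9]
```

Emit:
carry_out:
  targets:
    - {"hand": 0,"slide": [0,0.001,0.003],"twist": [0,0,0]}
    - {"hand": 0,"slide": [0,0,0.0025],"twist": [0,0,0]}
    - {"hand": 0,"slide": [0,0,0],"twist": [0,0,0]}
    - {"hand": 0,"slide": [0,0,0],"twist": [0,0,0]}
    - {"hand": 0.6,"slide": [0,0,0],"twist": [0,0,0]}
    - {"hand": 0.6,"slide": [0,0,0],"twist": [0,0,0]}
    - {"hand": 0.6,"slide": [0,0,0],"twist": [0,0,0]}
    - {"hand": 0.6,"slide": [0,0,0],"twist": [0,0,0]}
    - {"hand": 0.6,"slide": [0,0,-0.02],"twist": [0,0,0]}
    - {"hand": 0.6,"slide": [0,0,-0.05],"twist": [0,0,0]}
    - {"hand": 0.6,"slide": [0,0,-0.06],"twist": [0,0,0]}
    - {"hand": 0.6,"slide": [0.06,0,-0.01],"twist": [0,0,0]}

```text
t: 43.92
tool_pos: [0.3865, -0.4048, 0.1857]
orientation: [0.085, 3.135, -0.011]
wrist_force: [-0.8, -1.3, -0.7]
grip_width: 0.0514
gripper_force: 0.0
```

Emit:
carry_out:
  targets:
    - {"hand": 0.6,"slide": [0.05,-0.03,0],"twist": [0,0,0]}
    - {"hand": 0.6,"slide": [0.05,-0.03,0],"twist": [0,0,0]}
    - {"hand": 0.6,"slide": [0,0,0],"twist": [0,0,0]}
    - {"hand": 0.6,"slide": [0,0,0],"twist": [0,0,0]}

```text
t: 44.42
tool_pos: [0.2804, -0.4564, 0.1817]
orientation: [0.09, 3.14, 0.0]
wrist_force: [0.1, -0.5, -0.3]
grip_width: 0.0512
gripper_force: 0.0
```

```bash
python3 to.py
python3 - <<'E'
from h import *
c=snapshot("top"); save(c,"t6.png"); P=cloud(c)
def reg(zl,zh,x0,x1,y0,y1):
    m=(P[...,2]>zl)&(P[...,2]<zh)&(P[...,0]>x0)&(P[...,0]<x1)&(P[...,1]>y0)&(P[...,1]<y1); return P[m]
print("grip",rect(reg(.07,.09,.3,.6,-.55,-.33)),"base",rect(reg(.018,.032,.3,.6,-.55,-.33)))
for t in tops(c,.09,.165,(.3,.7,-.2,.5)): print(t)
E
```

```text
t 44.42 p [ 0.2804 -0.4564  0.1817] x-axis deg 176.7 tilt [ 0.  0. -1.] w 0.0512 F [ 0.1 -0.5 -0.3] gf 0.0
grip [ 442.  -404.5   22.2   90.9   86.2] base [ 442.3 -405.5   49.1  160.9   86.8]
(np.int32(739), array([554.8, 332.6,  28.8]), array([0.5537, 0.3296, 0.1117]), array([210.,  64.,  53.]))
(np.int32(725), array([528.2, 251.4,  28.1]), array([0.527 , 0.2484, 0.1176]), array([146., 149., 145.]))
(np.int32(832), array([479. , 358.6,  29.3]), array([0.4779, 0.3544, 0.1173]), array([137., 139., 131.]))
(np.int32(747), array([448.7, 280.9,  28.5]), array([0.4488, 0.279 , 0.1115]), array([71., 68., 61.]))
(np.int32(836), array([401.3, 390. ,  28.9]), array([0.401 , 0.3852, 0.1172]), array([135., 136., 129.]))
(np.int32(770), array([370.8, 308.6,  28.7]), array([0.3704, 0.3065, 0.1112]), array([217., 220., 220.]))
```

View pics/t6.png

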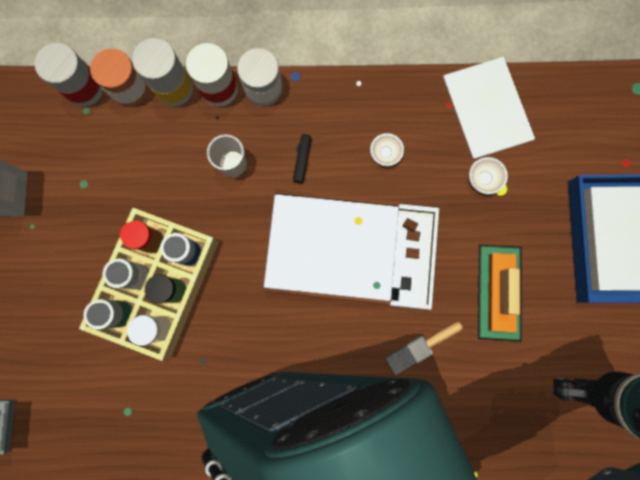

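The scraper is centred at (0.442, -0.405) on the mat, which is centred at (0.442, -0.406), and lies lengthwise. The slab is bare, the five chips are in the tray around (408,255), and all six crate cells are filled. I'll hand the job in.

```bash
python3 -c "
from h import *
print(ticket.sign_off())"
```

```text
the job is handed in; nothing more can be done
None
```

The job is done and handed in: the five tins and jars stand in the crate, the five chips are in the tray, and the scraper is back on the middle of its mat, lengthwise; sign-off returned no verdict.

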